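Unplug the charged slim battery and add it to the pile

TASK

Pull the slim battery pack out of its charger, against the click of its catch, and then set it down gently and squarely on top of the pile of two packs of the same kind, with its pull loop right above theirs. Leave the thick pack plugged in its charger, keep the pile neat, and do not disturb the blender, the jar or the mould frame.

Things in the scene. Friction and masses are not known exactly. Their poses are not given: they have to be found in the camera images.
- pack: slim battery pack to pull out of its charger: grey block 100 (x) x 62 (y) x 24 mm high, about 0.3 kg; origin at the centre of the block's underside, z up. Pull loop at its -x end, plug at its +x end. It slides out along its own -x; the catch gives at 10 to 16 N. Drawn 70 to 85 mm, it still lies level on the bed, its middle clear of the cheeks, to be gripped across its width
- pack_loop (a point): centre of the opening of the pack's flat black pull loop, 66.5 mm to -x of the pack's origin, 17 mm above its underside. Opening 33 x 50 mm (x by y), open from above so that fingertips can be hooked in it; bars 12 to 22 mm above the underside, the cross bar at the far end 9 mm thick. Fingertips clear the charger's bed if less than 15 mm below this point
- pack_plug (a point): tip of the pack's plug tongue (22 mm long, 40 wide, 4 to 14 mm above the underside), 72 mm to +x of the pack's origin; it is clear of the socket when the pack has come 30 mm
- charger: fixed black charger holding the slim pack; origin on the table straight below the plugged-in pack's origin, same axes. Bed 14 mm above the table, from x = -110 mm (46 mm wide there) to the socket. Two cheeks, 12 mm thick, 38 mm high, flank the pack from x = -50 to +50 mm. Socket housing 50 mm high, 90 wide, x = 51 to 111 mm
- pile_low: lower pack of the pile, lying on the table: a loose slim pack, exactly like the one to pull, same origin and axes
- pile_top: upper pack of the pile, a loose slim pack lying squarely on the lower one, same origin and axes; its top is 48 mm above the table
- pile_low_loop (a point): centre of the lower pile pack's loop opening
- pile_top_loop (a point): centre of the upper pile pack's loop opening
- thick_pack: thick battery pack to be left plugged in: same plan, loop and tongue, but 46 mm high; origin at the centre of the block's underside
- thick_charger: the fixed charger that holds the thick pack, same shape as the other one
- blender: bystander: cordless hand blender lying with its handle towards the robot, about 380 mm long, 52 mm high, origin on the table near the foot of its handle
- jar: bystander: glass jar, 70 mm across, 70 mm high, origin at its underside
- frame: bystander: flat square mould frame, 180 x 180 x 14 mm, lying on an orange felt; origin at the centre of its underside
There are look-alikes about, which are no part of the job. What is shaped like the pile_low but pink or red is not meant.

How it is judged:
By the outcome, as a careful person would: the job done as asked, in the order asked, and still so for the second after the job is handed in, with the robot touching nothing.
It also fails if it takes over 54 s, if anything falls off the work surface, if the arm or the gripper's body presses on something with over 40 N, if the wrist force passes 120 N, or if a joint passes its speed limit or range.

ROBOT

A 7-joint arm with a two-finger parallel gripper is mounted at the origin on the work surface. World frame = base frame: x ahead of the robot, y to its left, z up, the work surface at z = 0. Lengths are in m, angles in degrees, forces in N, time in s.
With the tool pointing down it reaches from about 0.4 to 0.875 m from the base axis. Payload 6.5 kg.
Tool frame: the origin (TCP) lies on the centre line of the jaws, within the pads' length; the fingertips stand ahead of it and the grasp point (between the pads) lies 3 mm ahead of it (tip_extent is the x of the fingertips in the tool frame, in m); x points along the fingers, z is the direction in which the jaws open and shut, and the axes are right-handed (so a half turn about x gives the same grasp; the last joint's range is limited). The gripper opens to 88 mm and grips with 3 to 60 N. Pads are 18 mm wide; open, the fingers measure 123 mm over their backs; the gripper's body (75 mm by 187 mm) begins 45 mm behind the grasp point.
Start: joints at [64.504, 30.733, -0.252, 88.115, 0.149, 61.152, -4.079], TCP at [0.24, -0.604, 0.224] pointing down, gripper open.
Joint ranges: [-154.64, 154.64], [-21.42, 123.67], [-72.66, 72.17], [13.99, 137.28], [-74.86, 254.86], [10.95, 109.41], [-158.01, 158.01]. Speed limits (degrees/s): [136.94, 136.94, 180, 180, 180, 180, 180].

INTERFACE

Orientations are given as [roll, pitch, yaw] about the fixed x, y, z axes, in that order (R = Rz(yaw) Ry(pitch) Rx(roll)).
In Python, from bench import read_state, snapshot, hand_in, tip_extent gives the robot as it stands.
- The arm moves only by the tool apply_moves, never from a script. Its argument "rows" is text: rows parted by semicolons, each of 7 numbers parted by spaces: the shift along the tool's x, y, z in mm, then the turn, a rotation vector about the tool's x, y, z in rad, then the gripper command: -1 is shut, 1 is fully open, values between are in proportion. A call has 1 to 5 rows; each row is the pose to reach, as a shift and turn from the pose commanded when the call began, along the tool's axes at that moment; what a row does not reach only later rows make up. A row lasts 1/12 s, in which the tool goes at most 41.7 mm and 7.16 degrees, less where a joint would pass 70% of its speed; a pose out of reach is approached as far as the arm can. A call with a gripper value outside its range is refused whole. The fingers move at their own pace and stop on an object; "force" is the grip in N (left out, the last holds). Time passes only in rows, so rows that repeat a pose let the fingers close. It gives the time, the measured TCP pose, the force and the opening at its end, in the units of the state.
- read_state(): the state, without advancing time (a new reading comes with each control period).
- snapshot(name): name is "scene" or "top" or "wrist"; returns a dict with "color" (480x640x3 uint8, red, green, blue), "fx", "fy", "cx", "cy" (pixels), "eye" and "attitude" of the camera in the world; the wrist camera has in their place "T_tool_cam" (4x4, takes a point from camera to tool coordinates, whose origin is the TCP and whose axes are the tool frame's). Camera axes: x right, y down, z forward; pixel columns grow to the right and rows downward; lengths in m; the calibration is good to about 2 mm. The wrist camera is an equidistant fisheye: a pixel r from the principal point sees the ray r / f radians off the axis. A picture is of the moment at which its call begins: read the wrist's pose just before it. There is no depth.
- hand_in(): hands the job in, once; it reports no verdict.
The state is a dict: "clock": time; "joint_pos": joint angles; "joint_velocities": joint speeds; "effort": joint torques, N m; "ee_pos": TCP position; "tcp_rot": TCP orientation; "ft_force": force on the tool from outside, world axes, zero at the start; "ft_torque": the same for the moment, N m; "finger_gap": opening from 0.0 (shut) to 1.0 (fully open).
Only numpy, scipy, OpenCV 4.12 (cv2) and the standard library are available. Lean on these libraries where they do the work, as an engineer would, in place of code of your own. Each camera call takes 0.05 s, during which the arm holds its last target. There are 200 camera calls.

## Working session

There is one attempt and no reset: what is moved stays moved. The work goes in short steps, Python scripts to look and compute and a tool call to move; the robot and the scene stay as the last step left them, time stands still between calls to the robot, and variables do not carry over. Pictures are saved under pics/ and viewed, about 8 in all and at most 12, crops included, and the job is handed in when it is done.

Besides the shell and the picture viewer there is one more tool, called after "Emit:" as a command line: name --argument value ..., lists and objects as JSON in quotes. apply_moves: Moves the arm, as the interface text tells. Its arguments: {"type":"object","properties":{"rows":{"type":"string"},"force":{"type":"number"}},"required":["rows"]}

```bash
mkdir -p pics; ls; python3 - <<'E'
from bench import *
import cv2
print(read_state(), tip_extent)
for n in("scene","top"):
    s=snapshot(n); cv2.imwrite(f"pics/{n}0.png",s["color"][:,:,::-1]); print({k:v for k,v in s.items() if k!="color"})
E
```

```text
pics
{'clock': 0.0, 'joint_pos': array([64.50209832, 30.7788031 , -0.25415955, 88.16900985,  0.15008658,
       61.15170944, -4.07912357]), 'joint_velocities': array([-0.04326495,  0.02721937, -0.01306287, -0.0180592 , -0.0467621 ,
       -0.05658382, -0.08251907]), 'effort': array([-2.39457440e-04, -5.70991623e+01,  9.90285762e-01, -2.51615721e+01,
       -5.63290610e-02,  1.78553013e-02,  1.72144291e-04]), 'ee_pos': array([ 0.24013052, -0.60334045,  0.22333585]), 'tcp_rot': array([-175.18399376,   89.90079889,  116.52578781]), 'ft_force': array([ 0.09599653, -0.6592027 ,  0.08894617]), 'ft_torque': array([0.00358572, 0.02867065, 0.01838158]), 'finger_gap': 1.0009275127930908} 0.022
{'fx': 565.5696980784317, 'fy': 565.5696980784317, 'cx': 331.8948560266428, 'cy': 238.161540450773, 'eye': array([1.19161728, 1.06228171, 0.95627625]), 'attitude': array([-125.89986084,   -0.88053931,  153.17663885])}
{'fx': 597.9959968402063, 'fy': 597.9959968402063, 'cx': 318.59113665363196, 'cy': 238.39334646641743, 'eye': array([ 0.47881425, -0.05791209,  1.72866656]), 'attitude': array([-175.49361734,   -0.45254909,  -88.68158083])}
```

View pics/top0.png

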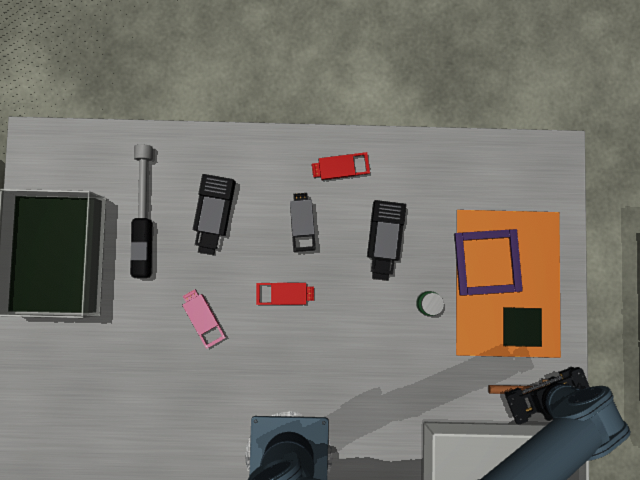

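View pics/scene0.png

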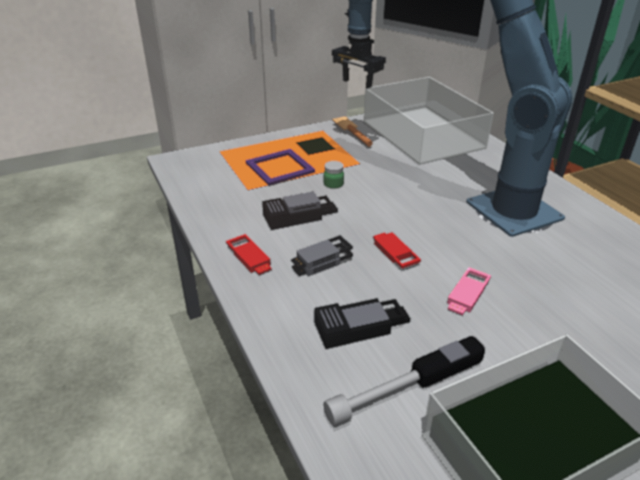

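Top view: chargers at (213,213) and (387,240), grey pile at (303,223), red look-alikes at (341,166) and (286,293), and a pink one at (205,318). The blender is at (143,210), the jar at (431,303) and the frame at (488,262). The two chargers could be confused, so a close crop comes next.

```bash
cat > h.py <<'E'
import numpy as np, cv2
from scipy.spatial.transform import Rotation as R
from bench import *
def cam(n):
    st=read_state(); s=snapshot(n)
    if n=="wrist":
        T=np.eye(4);T[:3,:3]=R.from_euler("xyz",st["tcp_rot"],degrees=True).as_matrix();T[:3,3]=st["ee_pos"]
        s["T"]=T@s["T_tool_cam"]
    else:
        T=np.eye(4);T[:3,:3]=R.from_euler("xyz",s["attitude"],degrees=True).as_matrix();T[:3,3]=s["eye"];s["T"]=T
    s["fish"]=n=="wrist"
    return s
def ray(s,uv):
    uv=np.atleast_2d(uv).astype(float); x=(uv[:,0]-s["cx"])/s["fx"]; y=(uv[:,1]-s["cy"])/s["fy"]
    if s["fish"]:
        r=np.hypot(x,y)+1e-12; d=np.c_[x/r*np.sin(r),y/r*np.sin(r),np.cos(r)]
    else: d=np.c_[x,y,np.ones_like(x)]
    return d@s["T"][:3,:3].T
def onplane(s,uv,z):
    d=ray(s,uv);o=s["T"][:3,3]; return o+d*((z-o[2])/d[:,2])[:,None]
def proj(s,P):
    p=(np.atleast_2d(P)-s["T"][:3,3])@s["T"][:3,:3]
    if s["fish"]:
        rr=np.hypot(p[:,0],p[:,1])+1e-12; th=np.arctan2(rr,p[:,2]); x=p[:,0]/rr*th;y=p[:,1]/rr*th
    else: x=p[:,0]/p[:,2];y=p[:,1]/p[:,2]
    return np.c_[x*s["fx"]+s["cx"],y*s["fy"]+s["cy"]]
def save(n,im): cv2.imwrite(f"pics/{n}.png",im[:,:,::-1])
E
python3 - <<'E'
from h import *
a=cv2.imread("pics/scene0.png");b=cv2.imread("pics/top0.png")
f=lambda i,x,y,w,h,W,H:cv2.resize(i[y:y+h,x:x+w],(W,H),interpolation=cv2.INTER_CUBIC)
o=np.vstack([np.hstack([f(a,250,180,100,75,400,300),f(a,310,280,100,75,400,300)]),np.hstack([f(b,350,190,80,60*80//80+40,320,400)[:300],f(b,180,165,80,100,320,400)[:300]]+[np.zeros((300,160,3),np.uint8)])])
cv2.imwrite("pics/crop1.png",o)
s=cam("top")
for n,u,z in [("chL",(213,213),.04),("chR",(387,240),.04),("pile",(303,223),.048),("jar",(431,303),.07),("bl",(143,245),.03)]: print(n,onplane(s,u,z).round(3))
E
```

```text
chL [[0.677 0.233 0.04 ]]
chR [[ 0.612 -0.262  0.04 ]]
pile [[ 0.654 -0.023  0.048]]
jar [[ 0.438 -0.383  0.07 ]]
bl [[0.582 0.43  0.03 ]]
```

View pics/crop1.png

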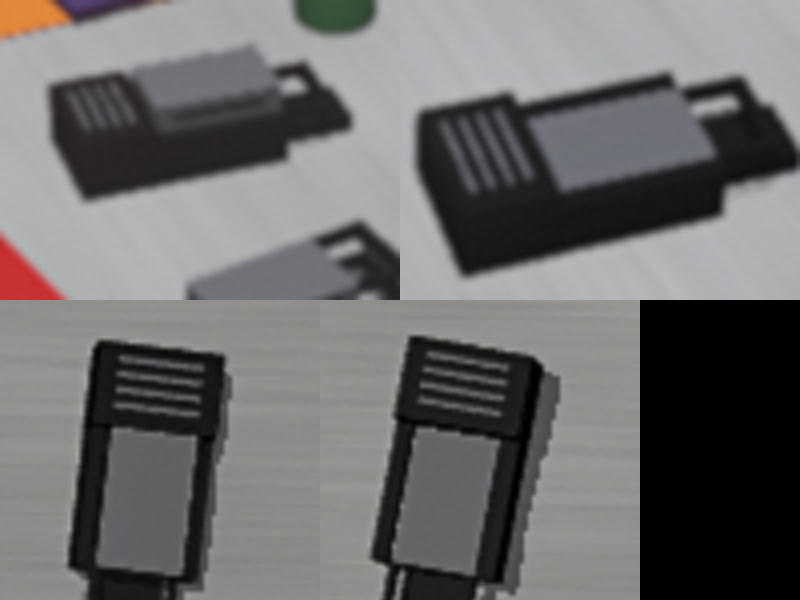

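The right-hand charger (387,240) holds the thick pack, because its pack stands proud of the cheeks. So the target is the pack in the left charger (213,213), which is flush with them. Next is a coarse pose for the slim pack and the pile from colour masks in the top view.

```bash
cat >> h.py <<'E'
def grey(s,box,area,lo=(95,5,60),hi=(135,80,200)):
    """rects of the bluish grey block tops inside box"""
    x,y,w,h=box; hsv=cv2.cvtColor(s["color"],cv2.COLOR_RGB2HSV)
    m=cv2.inRange(hsv,lo,hi); k=np.zeros_like(m);k[y:y+h,x:x+w]=255;m&=k
    m=cv2.morphologyEx(m,cv2.MORPH_OPEN,np.ones((3,3),np.uint8))
    c,_=cv2.findContours(m,cv2.RETR_EXTERNAL,cv2.CHAIN_APPROX_NONE)
    return m,max(c,key=cv2.contourArea)
def block(s,c,z):
    P=onplane(s,c[:,0,:],z); r=cv2.minAreaRect((P[:,:2]*1000).astype(np.float32))
    B=cv2.boxPoints(r); e=[B[1]-B[0],B[2]-B[1]]; l=max(e,key=np.linalg.norm); l=l if l[0]>0 else -l
    return np.array(r[0]),np.degrees(np.arctan2(l[1],l[0])),sorted(np.linalg.norm(e,axis=1))
def goal(p,yaw):
    """tool x down, tool z along pack y (either sign)"""
    st=read_state();Rc=R.from_euler("xyz",st["tcp_rot"],degrees=True);best=None
    for sg in(1,-1):
        y=np.radians(yaw);z=sg*np.array([-np.sin(y),np.cos(y),0]);x=np.array([0,0,-1.]);M=R.from_matrix(np.c_[x,np.cross(z,x),z])
        rv=(Rc.inv()*M)
        if best is None or rv.magnitude()<best[0]: best=(rv.magnitude(),rv,M)
    d=Rc.inv().apply(np.array(p)-st["ee_pos"])*1000
    return d,best[1].as_rotvec()
E
python3 - <<'E'
from h import *
s=cam("top")
for p in [(213,213),(303,215),(320,300),(387,235)]: print(p,cv2.cvtColor(s["color"],cv2.COLOR_RGB2HSV)[p[1],p[0]])
for n,b,z in [("slim",(185,165,60,70),.038),("pile",(280,185,50,60),.048)]:
    m,c=grey(s,b,0); print(n,len(c),block(s,c,z))
st=read_state();print(R.from_euler("xyz",st["tcp_rot"],degrees=True).as_matrix().round(3))
w=cam("wrist");print(w["T_tool_cam"],w["fx"]);
E
```

```text
(213, 213) [110   7 103]
(303, 215) [110   8 102]
(320, 300) [ 30   6 138]
(387, 235) [105  10  99]
slim 112 (array([672.65625   , 239.43360901]), np.float32(-8.148907), [np.float32(60.35944), np.float32(97.99211)])
pile 114 (array([670.33404541, -19.30773926]), np.float32(4.8705835), [np.float32(60.501263), np.float32(98.810165)])
[[-0.     0.929  0.37 ]
 [ 0.001  0.37  -0.929]
 [-1.    -0.    -0.001]]
[[ 9.31184777e-04 -3.05406952e-01  9.52221469e-01 -1.61901355e-01]
 [-7.48255158e-04 -9.52221828e-01 -3.05406336e-01  8.00297273e-02]
 [ 9.99999287e-01 -4.28114896e-04 -1.11521680e-03  6.33709391e-04]
 [ 0.00000000e+00  0.00000000e+00  0.00000000e+00  1.00000000e+00]] 371.64829954431775
```

```bash
python3 - <<'E'
from h import *
print(goal([.607,.249,.18],-8.1))
E
```

```text
(array([  44.28204146,  656.08499689, -656.52815959]), array([ 5.20196581e-01, -7.76130038e-04,  2.97954986e-04]))
```

Emit:
apply_moves --rows "0 27 -27 0 0 0 -1;0 54 -54 0 0 0 -1;0 81 -81 0 0 0 -1;0 108 -108 0 0 0 -1;0 135 -135 0 0 0 -1" --force 40

```text
clock: 0.67
ee_pos: [0.3162, -0.4268, 0.2242]
tcp_rot: [-41.0, 90.0, -109.3]
ft_force: [1.3, 0.6, 0.3]
finger_gap: 0.646
```

Emit:
apply_moves --rows "0 28 -28 0 0 0 -1;0 56 -56 0 0 0 -1;0 84 -84 0 0 0 -1;0 112 -112 0 0 0 -1;0 140 -140 0 0 0 -1"

```text
clock: 1.08
ee_pos: [0.3945, -0.245, 0.2244]
tcp_rot: [17.0, 90.0, -51.3]
ft_force: [0.6, 0.4, 0.2]
finger_gap: 0.268
```

Emit:
apply_moves --rows "0 28 -28 0 0 0 -1;0 56 -56 0 0 0 -1;0 84 -84 0 0 0 -1;0 112 -112 0 0 0 -1;0 140 -140 0 0 0 -1"

```text
clock: 1.5
ee_pos: [0.4729, -0.063, 0.2244]
tcp_rot: [39.4, 90.0, -28.9]
ft_force: [0.9, -0.3, 0.3]
finger_gap: 0.003
```

Emit:
apply_moves --rows "0 27 -27 0.1 0 0 -1;0 54 -54 0.2 0 0 -1;0 81 -81 0.3 0 0 -1;0 108 -108 0.41 0 0 -1;0 135 -135 0.52 0 0 -1"

```text
clock: 1.92
ee_pos: [0.5484, 0.1122, 0.2242]
tcp_rot: [14.3, 90.0, -84.1]
ft_force: [0.6, -0.4, -0.5]
finger_gap: 0.008
```

```bash
python3 - <<'E'
from h import *
st=read_state();print(st["clock"],st["ee_pos"],st["joint_pos"].round(0),goal([.607,.249,.18],-8.1))
E
```

```text
1.9167 [0.54839006 0.11219969 0.22418895] [  -4.   23.  -15.  101.    7.   57. -121.] (array([  44.15966884,   37.97688778, -143.90897199]), array([-5.35860591e-03,  2.18306258e-04, -5.50845893e-05]))
```

Emit:
apply_moves --rows "11 9 -36 0 0 0 -1;22 19 -72 0 0 0 -1;33 28 -108 0 0 0 -1;44 38 -144 0 0 0 -1;44 38 -144 0 0 0 -1"

```text
clock: 2.33
ee_pos: [0.6045, 0.2564, 0.1773]
tcp_rot: [-137.5, 89.7, 124.9]
ft_force: [-0.9, 1.3, -0.0]
finger_gap: 0.003
```

```bash
python3 - <<'E'
from h import *
w=cam("wrist"); save("wrist1",w["color"])
P=np.array([.6727,.2394]);y=np.radians(-8.1);ux=np.array([np.cos(y),np.sin(y)]);uy=np.array([-ux[1],ux[0]])
c=[[*(P+a*ux+b*uy),.038] for a in(-.05,.05) for b in(-.031,.031)]
print(proj(w,c).round(0)); print(proj(w,[*(P-.0665*ux),.031]).round(0), read_state()["ee_pos"])
E
```

```text
[[360. 197.]
 [285. 196.]
 [363.  75.]
 [285.  74.]]
[[322. 214.]] [0.60451874 0.25252507 0.17813129]
```

View pics/wrist1.png

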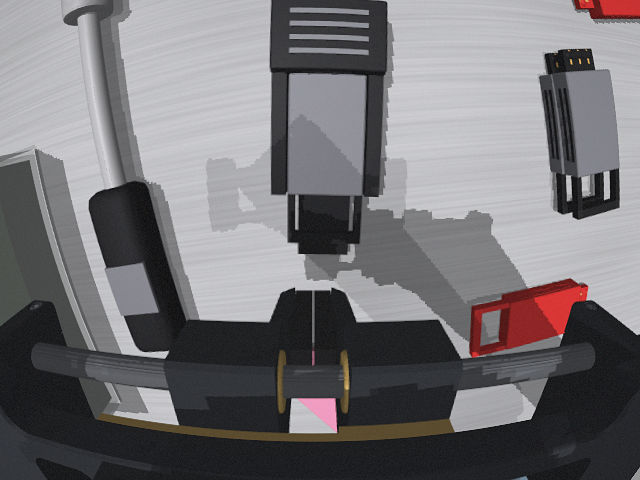

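The wrist view shows the slim pack's top at about (288–367, 74–194), with its loop at (324,215). The pile is at the upper right (583,120). I'll refine both from this view.

```bash
python3 - <<'E'
from h import *
w=cam("wrist")
h=cv2.cvtColor(w["color"],cv2.COLOR_RGB2HSV)
for p in [(330,100),(330,180),(590,110),(377,120),(240,250),(550,60)]: print(p,h[p[1],p[0]])
for n,b,z in [("slim",(275,60,110,150),.038),("pile",(530,40,100,150),.048)]:
    m,c=grey(w,b,0,lo=(95,10,70)); print(n,cv2.boundingRect(c),block(w,c,z)); cv2.imwrite(f"pics/m_{n}.png",m)
print(read_state()["ee_pos"],goal([0,0,0],-8.1)[1])
E
```

```text
(330, 100) [117  15 158]
(330, 180) [110  17 132]
(590, 110) [113  17 137]
(377, 120) [105   4 127]
(240, 250) [120   4 191]
(550, 60) [ 8 51 20]
slim (282, 74, 79, 122) (array([673.50354004, 236.93225098]), np.float32(-8.450501), [np.float32(62.22543), np.float32(99.57262)])
pile (560, 69, 56, 108) (array([671.08105469, -21.34443283]), np.float32(6.007407), [np.float32(62.84796), np.float32(99.639465)])
[0.60509856 0.24940773 0.17897099] [0.00299435 0.00030856 0.00186303]
```

```bash
python3 - <<'E'
from h import *
print(goal([.607,.2475,.041],-8.3))
E
```

```text
(array([137.96724668,   2.40351133,   1.58502625]), array([0.00648501, 0.00031181, 0.0018625 ]))
```

Emit:
apply_moves --rows "30 2 2 0 0 0 -1;55 2 2 0 0 0 -1;80 2 2 0 0 0 -1;90 2 2 0 0 0 -1;100 2 2 0 0 0 -1"

```text
clock: 2.85
ee_pos: [0.6075, 0.2437, 0.0797]
tcp_rot: [-19.9, 89.9, -118.1]
ft_force: [0.7, -0.2, 0.3]
finger_gap: 0.004
```

Emit:
apply_moves --rows "8 0 0 0 0 0 -1;16 0 0 0 0 0 -1;24 0 0 0 0 0 -1;32 0 0 0 0 0 -1;38 0 0 0 0 0 -1"

```text
clock: 3.27
ee_pos: [0.6076, 0.2455, 0.0417]
tcp_rot: [117.6, 90.0, 19.5]
ft_force: [-0.5, 0.3, -0.8]
finger_gap: 0.005
```

Emit:
apply_moves --rows "0 0 0 0 0 0 -1;0 0 0 0 0 0 -1"

```text
clock: 3.43
ee_pos: [0.6074, 0.2454, 0.042]
tcp_rot: [-52.4, 90.0, -150.5]
ft_force: [-0.2, 0.5, 0.1]
finger_gap: 0.003
```

```bash
python3 - <<'E'
from h import *
st=read_state();print(st["ee_pos"],st["ft_force"],goal([.607,.2475,.041],-8.3))
save("wrist2",cam("wrist")["color"])
E
```

```text
[0.60743732 0.24540665 0.04198111] [-0.23625154  0.5300235   0.14904508] (array([ 0.98082285, -0.72703107, -2.01130028]), array([0.00375777, 0.00026799, 0.00034663]))
```

View pics/wrist2.png

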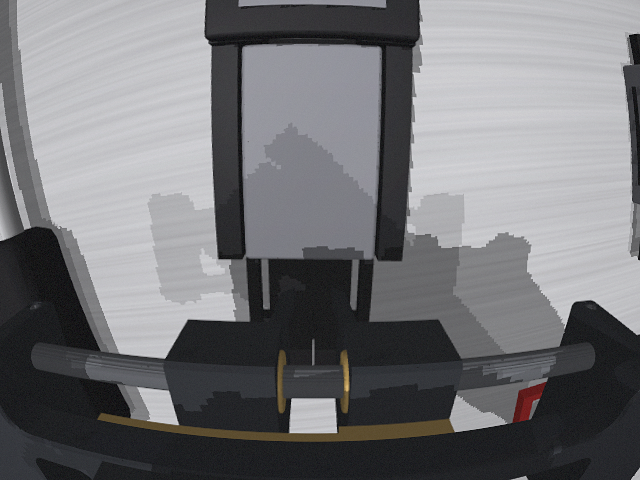

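The fingers sit inside the loop between the side bars with no contact force. I'll pull along tool -y.

Emit:
apply_moves --rows "0 -3 0 0 0 0 -1;0 -5 0 0 0 0 -1;0 -7 0 0 0 0 -1;0 -9 0 0 0 0 -1;0 -11 0 0 0 0 -1"

```text
clock: 3.9
ee_pos: [0.5964, 0.2471, 0.0424]
tcp_rot: [133.6, 90.0, 35.5]
ft_force: [0.8, 0.8, 0.4]
finger_gap: 0.005
```

Emit:
apply_moves --rows "0 -2 0 0 0 0 -1;0 -4 0 0 0 0 -1;0 -6 0 0 0 0 -1;0 -8 0 0 0 0 -1;0 -10 0 0 0 0 -1"

```text
clock: 4.32
ee_pos: [0.5865, 0.2484, 0.0422]
tcp_rot: [-89.2, 90.0, 172.7]
ft_force: [-0.4, -0.3, 0.3]
finger_gap: 0.005
```

Emit:
apply_moves --rows "0 -3 0 0 0 0 -1;0 -6 0 0 0 0 -1;0 -9 0 0 0 0 -1;0 -12 0 0 0 0 -1;0 -15 0 0 0 0 -1"

```text
clock: 4.73
ee_pos: [0.5715, 0.2506, 0.0422]
tcp_rot: [-70.0, 90.0, -168.0]
ft_force: [0.5, 0.3, -0.6]
finger_gap: 0.003
```

```bash
python3 - <<'E'
from h import *
w=cam("top"); m,c=grey(w,(185,165,60,110),0); print(cv2.boundingRect(c),block(w,c,.038))
w=cam("wrist"); m,c=grey(w,(200,0,240,320),0,lo=(95,10,70)); print(cv2.boundingRect(c),block(w,c,.038))
P=np.array([.6735,.2369]);y=np.radians(-8.3);ux=np.array([np.cos(y),np.sin(y)])
print("loop z31 plugged ->",proj(w,[*(P-.0665*ux),.031]), read_state()["ee_pos"]); save("wrist3",w["color"])
E
```

```text
(198, 197, 26, 36) (array([672.6739502 , 239.56402588]), np.float32(-8.202007), [np.float32(60.571976), np.float32(97.96779)])
(241, 0, 141, 184) (array([666.43469238, 238.19735718]), np.float32(-8.637579), [np.float32(61.81926), np.float32(85.09836)])
loop z31 plugged -> [[310.8540167  214.21996597]] [0.57125697 0.25075705 0.04220251]
```

View pics/wrist3.png

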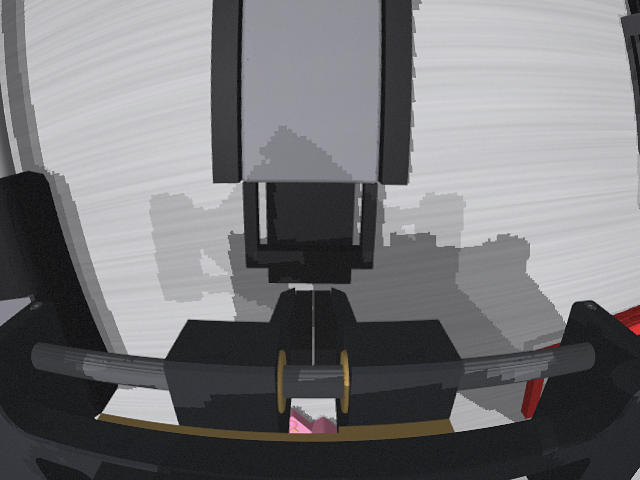

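The loop's cross bar now spans rows 245–268 and the fingers start at row 290, so they came out without hooking. The pack is still plugged in. I'll check the fingertip geometry and heights.

```bash
python3 - <<'E'
from h import *
w=cam("wrist"); Ti=np.eye(4); w2=dict(w); w2["T"]=w["T_tool_cam"]
for p in [(.022,.009,0),(.022,-.009,0),(.022,0,0),(0,.009,0),(-.02,.009,0),(.022,.009,.0175)]: print(p,proj(w2,p).round(0))
# two-view check of bar's end: wrist bar outer edge & block front edge
for z in (.026,.036): print(z,onplane(w,[(312,245),(312,268)],z).round(4))
print("front edge of block top",onplane(w,[(312,182)],.038).round(4))
im=w["color"][:, :]; print(im[240:300:4,300].tolist())
E
```

```text
(0.022, 0.009, 0) [[313. 261.]]
(0.022, -0.009, 0) [[313. 291.]]
(0.022, 0, 0) [[313. 276.]]
(0, 0.009, 0) [[313. 277.]]
(-0.02, 0.009, 0) [[313. 296.]]
(0.022, 0.009, 0.0175) [[346. 261.]]
0.026 [[0.5909 0.2483 0.026 ]
 [0.5784 0.2501 0.026 ]]
0.036 [[0.5943 0.2478 0.036 ]
 [0.5825 0.2495 0.036 ]]
front edge of block top [[0.6246 0.2435 0.038 ]]
[[43, 42, 47], [33, 30, 31], [30, 28, 29], [37, 39, 37], [38, 37, 39], [42, 41, 41], [33, 34, 34], [33, 33, 33], [29, 27, 29], [26, 26, 30], [22, 24, 21], [154, 154, 158], [173, 173, 176], [33, 33, 30], [31, 30, 31]]
```

```bash
python3 - <<'E'
from h import *
s=cam("scene"); u=proj(s,[[*read_state()["ee_pos"][:2],z] for z in (.0,.02,.042)]).round(0);print(u)
x,y=int(u[1,0]),int(u[1,1]);x0,y0=max(0,x-90),max(0,y-75)
c=s["color"][y0:y0+120,x0:x0+160]; save("scene2",cv2.resize(c,(800,600),interpolation=cv2.INTER_CUBIC)); print(x0,y0)
E
```

```text
[[403. 316.]
 [403. 309.]
 [404. 303.]]
313 234
```

View pics/scene2.png

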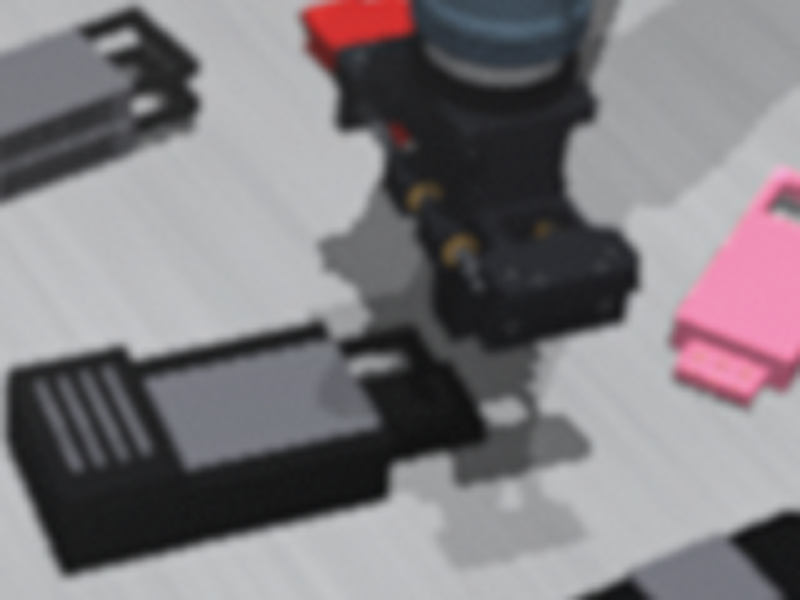

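```bash
python3 - <<'E'
from h import *
s=cam("scene");M=np.array([[0,.929,.37],[.001,.37,-.929],[-1,0,-.001]]);t=np.array([.2401,-.6033,.2233])
for p in [(.022,0,.0527),(.022,0,-.0527),(-.045,0,.0527),(-.045,0,-.0527)]: print(p,proj(s,M@np.array(p)+t).round(0))
im=cv2.imread("pics/scene0.png",0);print(im[60:100:2,330:384:3])
E
```

```text
(0.022, 0, 0.0527) [[345.  90.]]
(0.022, 0, -0.0527) [[368.  97.]]
(-0.045, 0, 0.0527) [[345.  71.]]
(-0.045, 0, -0.0527) [[369.  79.]]
[[129  65  31  33  65  59  66 132 143 116  76  43  31  36  42  39  36  34]
 [128  87  75  52  41  43  76 100 127 152 150 124  68  33  36  33  31  30]
 [126 122 125 115  57  29 106 117  84  88 125 141  76  31  31  30  29  29]
 [126 125 125 125  84  28 117 161 151 125  90  67  35  31  32  29  30  33]
 [124 126 123 125  85  29  72 158 157 159 151  99  28  30  33  29  29  32]
 [125 125 123 124  87  28  64 160 157 157 159 126  50  30  32  31  44  88]
 [126 124 124 124  89  29  72 161 159 160 158 156 132  33  32  68 108 126]
 [125 124 123 126  89  28  67 160 159 160 157 160 137  34  44 121 127 126]
 [124 126 124 126  94  29  67 160 159 157 155 158  94  29  54 127 127 127]
 [123 125 125 126  97  29  66 161 158 158 154 158  88  30  60 127 128 127]
 [125 125 125 125 107  46  99 158 158 158 155 158  90  30  74 128 127 127]
 [125 125 126 126 126 112 147 159 159 159 157 159  73  30  84 127 126 126]
 [124 126 127 125 127 127 149 159 160 159 158 159  62  29  96 132 131 141]
 [125 124 125 126 126 126 150 157 160 159 158 160  62  38 120 148 147 137]
 [125 124 127 126 125 126 152 157 158 158 160 161  94 108 132 128 127 126]
 [126 127 128 126 128 126 155 158 158 159 160 159 122 148 131 127 128 127]
 [125 127 125 127 129 125 153 158 157 160 161 158 115 125 143 130 126 127]
 [126 128 126 128 128 128 154 160 158 156 150 140 114 114 123 146 131 127]
 [128 128 128 130 128 128 146 145 136 127 124 119 113 114 114 126 150 130]
 [130 128 129 130 129 129 125 122 123 121 122 119 113 114 114 114 130 150]]
```

Both the scene view (tips about 9.5 px higher than predicted) and the wrist view put the real fingertips at about x = -12 mm in the tool frame, not +22 mm. So the fingers passed over the loop. I'll confirm with a light touch on the bare table just in front of the bed.

Emit:
apply_moves --rows "0 -16 0 0 0 0 -1;0 -33 0 0 0 0 -1;18 -33 0 0 0 0 -1;30 -33 0 0 0 0 -1;34 -33 0 0 0 0 -1"

```text
clock: 5.4
ee_pos: [0.5385, 0.2543, 0.0064]
tcp_rot: [-45.7, 89.9, -143.8]
ft_force: [0.9, -0.2, 0.4]
finger_gap: 0.006
```

Emit:
apply_moves --rows "2 0 0 0 0 0 -1;4 0 0 0 0 0 -1;6 0 0 0 0 0 -1;8 0 0 0 0 0 -1"

```text
clock: 5.73
ee_pos: [0.5399, 0.2552, 0.0005]
tcp_rot: [122.6, 89.9, 24.5]
ft_force: [0.0, -0.1, 0.4]
finger_gap: 0.003
```

Emit:
apply_moves --rows "2 0 0 0 0 0 -1;4 0 0 0 0 0 -1;6 0 0 0 0 0 -1;8 0 0 0 0 0 -1"

```text
clock: 6.07
ee_pos: [0.5393, 0.2552, -0.0079]
tcp_rot: [124.6, 90.0, 26.5]
ft_force: [0.3, 0.2, -0.1]
finger_gap: 0.004
```

Emit:
apply_moves --rows "1 0 0 0 0 0 -1;2 0 0 0 0 0 -1;3 0 0 0 0 0 -1"

```text
clock: 6.32
ee_pos: [0.5393, 0.2552, -0.0109]
tcp_rot: [111.9, 90.0, 13.8]
ft_force: [-0.2, -0.7, -0.6]
finger_gap: 0.005
```

Emit:
apply_moves --rows "1 0 0 0 0 0 -1;2 0 0 0 0 0 -1"

```text
clock: 6.48
ee_pos: [0.5392, 0.2552, -0.0129]
tcp_rot: [14.0, 90.0, -84.1]
ft_force: [1.0, 0.2, -0.4]
finger_gap: 0.003
```

Emit:
apply_moves --rows "1 0 0 0 0 0 -1;2 0 0 0 0 0 -1"

```text
clock: 6.65
ee_pos: [0.5393, 0.2552, -0.014]
tcp_rot: [-7.0, 90.0, -105.1]
ft_force: [-4.7, -2.0, 20.3]
finger_gap: 0.008
```

The fingertips touch at TCP z = -0.0135, so the tips are really 13.5 mm behind the reported TCP. I'll use tip z = TCP z + 13.5 mm from here, rise, and re-enter the loop.

Emit:
apply_moves --rows "-20 0 0 0 0 0 -1;-50 0 0 0 0 0 -1;-50 0 0 0 0 0 -1"

```text
clock: 6.9
ee_pos: [0.5422, 0.2568, 0.0396]
tcp_rot: [126.3, 89.6, 28.2]
ft_force: [1.2, 0.9, 0.3]
finger_gap: 0.005
```

```bash
python3 - <<'E'
from h import *
print(read_state()["ee_pos"],goal([.608,.247,.0365],-8.4))
E
```

```text
[0.54217178 0.25680124 0.03963163] (array([ 3.50630692, 66.53371603,  0.44382155]), array([ 0.0052638 , -0.00416978, -0.00564687]))
```

Emit:
apply_moves --rows "0 20 0 0 0 0 -1;0 45 0 0 0 0 -1;0 69 0.5 0 0 0 -1;0 69 0.5 0 0 0 -1;0 69 0.5 0 0 0 -1"

```text
clock: 7.32
ee_pos: [0.6084, 0.2441, 0.0349]
tcp_rot: [78.4, 90.0, -19.8]
ft_force: [-0.2, -0.2, -0.0]
finger_gap: 0.008
```

```bash
python3 - <<'E'
from h import *
print(read_state()["ee_pos"],goal([.608,.247,.0065],-8.4))
E
```

```text
[0.6084407  0.24412113 0.03485272] (array([28.35190654, -0.8629209 , -2.78987664]), array([ 0.00349498,  0.0001153 , -0.00056898]))
```

Emit:
apply_moves --rows "0 -1 -2.5 0 0 0 -1;7 -1 -2.5 0 0 0 -1;14 -1 -2.5 0 0 0 -1;21 -1 -2.5 0 0 0 -1;28 -1 -2.5 0 0 0 -1"

```text
clock: 7.73
ee_pos: [0.606, 0.2476, 0.0061]
tcp_rot: [-57.8, 89.9, -155.9]
ft_force: [-0.1, -0.1, -0.4]
finger_gap: 0.004
```

Emit:
apply_moves --rows "0 -3 0 0 0 0 -1;0 -6 0 0 0 0 -1;0 -8 0 0 0 0 -1;0 -9 0 0 0 0 -1;0 -10 0 0 0 0 -1"

```text
clock: 8.15
ee_pos: [0.6001, 0.2483, 0.0085]
tcp_rot: [103.5, 89.7, 5.3]
ft_force: [7.4, -2.3, -1.6]
finger_gap: 0.01
```

Emit:
apply_moves --rows "0 -1 0 0 0 0 -1;0 -2 0 0 0 0 -1;0 -3 0 0 0 0 -1;0 -4 0 0 0 0 -1"

```text
clock: 8.48
ee_pos: [0.5974, 0.2486, 0.0089]
tcp_rot: [104.2, 89.5, 6.0]
ft_force: [9.0, -1.7, -1.5]
finger_gap: 0.007
```

Emit:
apply_moves --rows "0 -1 0 0 0 0 -1;0 -2 0 0 0 0 -1;0 -3 0 0 0 0 -1;0 -4 0 0 0 0 -1"

```text
clock: 8.82
ee_pos: [0.5918, 0.2496, 0.0084]
tcp_rot: [105.0, 89.7, 6.9]
ft_force: [5.5, -0.8, -0.8]
finger_gap: 0.003
```

Emit:
apply_moves --rows "0 -4 0 0 0 0 -1;0 -8 0 0 0 0 -1;0 -12 0 0 0 0 -1;0 -16 0 0 0 0 -1;0 -20 0 0 0 0 -1"

```text
clock: 9.23
ee_pos: [0.569, 0.2533, 0.0076]
tcp_rot: [130.3, 90.0, 32.2]
ft_force: [2.1, -0.6, 1.4]
finger_gap: 0.004
```

```bash
python3 - <<'E'
from h import *
print(read_state()["ee_pos"])
w=cam("top"); m,c=grey(w,(185,165,60,110),0); print(cv2.boundingRect(c),block(w,c,.038))
w=cam("wrist");m,c=grey(w,(200,0,240,330),0,lo=(95,10,70)); b=cv2.boundingRect(c); print(b,onplane(w,[(311,b[1]+b[3])],.038)); save("wrist4",w["color"])
E
```

```text
[0.56903255 0.2533026  0.00759799]
(185, 228, 21, 47) (array([568.53186035, 280.33358765]), np.float32(2.3222675), [np.float32(56.2884), np.float32(131.19772)])
(225, 6, 176, 270) [[0.59085567 0.25088296 0.038     ]]
```

The pack follows: its front edge has moved 34 mm and the catch is released. I'll draw it 44 mm more.

Emit:
apply_moves --rows "0 -6 0 0 0 0 -1;0 -12 0 0 0 0 -1;0 -18 0 0 0 0 -1;0 -24 0 0 0 0 -1;0 -29 0 0 0 0 -1"

```text
clock: 9.75
ee_pos: [0.5394, 0.2572, 0.0071]
tcp_rot: [-71.1, 90.0, -169.2]
ft_force: [1.7, -0.4, 0.3]
finger_gap: 0.004
```

Emit:
apply_moves --rows "0 -5 0 0 0 0 -1;0 -9 0 0 0 0 -1;0 -12 0 0 0 0 -1;0 -14 0 0 0 0 -1;0 -14 0 0 0 0 -1"

```text
clock: 10.17
ee_pos: [0.5258, 0.259, 0.007]
tcp_rot: [-65.7, 89.9, -163.8]
ft_force: [0.5, -1.4, -0.2]
finger_gap: 0.004
```

```bash
python3 - <<'E'
from h import *
st=read_state();print(st["ee_pos"],st["ft_force"])
w=cam("wrist");m,c=grey(w,(200,0,240,330),0,lo=(95,10,70)); b=cv2.boundingRect(c); print(b,onplane(w,[(311,b[1]+b[3])],.038),block(w,c,.038))
E
```

```text
[0.52580872 0.25902782 0.00704954] [ 0.52566761 -1.36682353 -0.17688577]
(224, 6, 176, 270) [[0.54893142 0.25637988 0.038     ]] (array([598.44445801, 249.14221191]), np.float32(-8.143551), [np.float32(61.677055), np.float32(99.54394)])
```

Emit:
apply_moves --rows "0 4 0 0 0 0 -1;-10 4 0 0 0 0 -1;-30 4 0 0 0 0 -1;-50 4 0 0 0 0 -1;-60 4 0 0 0 0 0.5"

```text
clock: 10.63
ee_pos: [0.5318, 0.2589, 0.0698]
tcp_rot: [128.9, 89.9, 30.8]
ft_force: [0.3, -0.0, 0.0]
finger_gap: 0.061
```

Emit:
apply_moves --rows "0 15 0 0 0 0 1;0 30 0 0 0 0 1;0 45 0 0 0 0 1;0 60 0 0 0 0 1;0 66 0 0 0 0 1"

```text
clock: 11.05
ee_pos: [0.5981, 0.2482, 0.0675]
tcp_rot: [95.1, 89.9, -3.1]
ft_force: [-0.2, 0.1, 0.9]
finger_gap: 0.433
```

Emit:
apply_moves --rows "0 0 0 0 0 0 1;0 0 0 0 0 0 1;0 0 0 0 0 0 1;0 0 0 0 0 0 1;0 0 0 0 0 0 1"

```text
clock: 11.47
ee_pos: [0.5951, 0.2495, 0.0672]
tcp_rot: [-79.1, 90.0, -177.1]
ft_force: [-0.3, -0.5, 0.2]
finger_gap: 0.817
```

```bash
python3 - <<'E'
from h import *
print(read_state()["ee_pos"],goal([.5985,.2491,.003],-8.2))
w=cam("wrist");m,c=grey(w,(200,60,240,340),0,lo=(95,10,70)); save("wrist5",w["color"]);b=cv2.boundingRect(c); print(b,block(w,c,.038))
E
```

```text
[0.59513535 0.24949996 0.06721886] (array([64.21684845,  3.42523739, -0.08172684]), array([0.00283237, 0.00011445, 0.00058717]))
(254, 172, 118, 170) (array([599.46057129, 249.0398407 ]), np.float32(-7.97618), [np.float32(61.94606), np.float32(101.80643)])
```

View pics/wrist5.png

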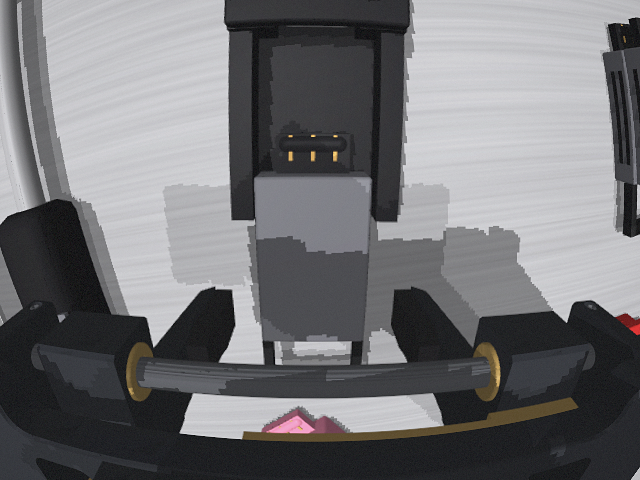

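The pack lies drawn with its plug clear (tongue at (313,155)), between the open fingers (inner edges at columns 235 and 393, pack 258–369). I'll descend and grip.

Emit:
apply_moves --rows "12 3 0 0 0 0 1;24 3 0 0 0 0 1;36 3 0 0 0 0 1;46 3 0 0 0 0 1;54 3 0 0 0 0 1"

```text
clock: 11.93
ee_pos: [0.5978, 0.2482, 0.0109]
tcp_rot: [-58.2, 89.9, -156.3]
ft_force: [-0.1, -0.6, 0.5]
finger_gap: 0.999
```

Emit:
apply_moves --rows "5 0 0 0 0 0 1;10 0 0 0 0 0 1;10 0 0 0 0 0 1"

```text
clock: 12.18
ee_pos: [0.5983, 0.2485, 0.0021]
tcp_rot: [-58.7, 89.9, -156.7]
ft_force: [0.1, 0.9, 0.4]
finger_gap: 0.998
```

Emit:
apply_moves --rows "0 0 0 0 0 0 -1;0 0 0 0 0 0 -1;0 0 0 0 0 0 -1;0 0 0 0 0 0 -1;0 0 0 0 0 0 -1" --force 25

```text
clock: 12.6
ee_pos: [0.5993, 0.2489, 0.0037]
tcp_rot: [123.4, 90.0, 25.3]
ft_force: [0.3, -0.5, 1.3]
finger_gap: 0.705
```

Emit:
apply_moves --rows "0 0 0 0 0 0 -1;0 0 0 0 0 0 -1;0 0 0 0 0 0 -1"

```text
clock: 12.85
ee_pos: [0.5993, 0.2489, 0.0037]
tcp_rot: [121.1, 90.0, 23.0]
ft_force: [0.1, -0.3, 5.4]
finger_gap: 0.702
```

Emit:
apply_moves --rows "-5 0 0 0 0 0 -1;-15 0 0 0 0 0 -1;-35 0 0 0 0 0 -1;-60 0 0 0 0 0 -1;-90 0 0 0 0 0 -1"

```text
clock: 13.27
ee_pos: [0.5974, 0.2479, 0.093]
tcp_rot: [-56.9, 89.8, -155.0]
ft_force: [0.6, 0.2, -2.9]
finger_gap: 0.702
```

Emit:
apply_moves --rows "0 0 0 0 0 0 -1;0 0 0 0 0 0 -1;0 0 0 0 0 0 -1"

```text
clock: 13.52
ee_pos: [0.5981, 0.2482, 0.0926]
tcp_rot: [-51.8, 89.9, -149.9]
ft_force: [-1.1, 0.0, -3.3]
finger_gap: 0.701
```

```bash
python3 - <<'E'
from h import *
st=read_state();print(st["ee_pos"],st["ft_force"],st["joint_pos"].round(0))
w=cam("wrist");z=.038+st["ee_pos"][2]-.0037
m,c=grey(w,(200,60,240,340),0,lo=(95,10,50)); print(cv2.boundingRect(c),block(w,c,z))
m,c=grey(w,(420,0,220,300),0,lo=(95,10,70)); print(cv2.boundingRect(c),block(w,c,.048))
print(goal([.671,-.0205,.0937],5.6))
E
```

```text
[0.59811787 0.24819367 0.0925537 ] [-1.1438626   0.01086529 -3.2763587 ] [ -17.   40.  -14.   93.   12.   49. -134.]
(200, 200, 240, 200) (array([605.55938721, 243.60218811]), np.float32(81.81193), [np.float32(91.458336), np.float32(111.318954)])
(584, 53, 56, 134) (array([670.99633789,  23.18702316]), np.float32(-3.226594), [np.float32(62.769897), np.float32(101.33532)])
(array([ -1.66029291, 110.32027861, 255.50211229]), array([-0.23892046,  0.0013779 ,  0.00243266]))
```

Emit:
apply_moves --rows "0 18 28 -0.04 0 0 -1;0 37 57 -0.09 0 0 -1;-1 56 87 -0.14 0 0 -1;-1 76 117 -0.19 0 0 -1;-1 95 146 -0.24 0 0 -1"

```text
clock: 13.98
ee_pos: [0.6718, 0.0886, 0.0923]
tcp_rot: [-79.1, 89.8, -163.3]
ft_force: [0.1, 0.8, -2.4]
finger_gap: 0.7
```

Emit:
apply_moves --rows "0 0 0 0 0 0 -1;0 0 0 0 0 0 -1;0 0 0 0 0 0 -1"

```text
clock: 14.23
ee_pos: [0.6711, 0.0912, 0.0926]
tcp_rot: [-104.8, 89.8, 170.8]
ft_force: [0.9, 1.3, -3.0]
finger_gap: 0.698
```

```bash
python3 - <<'E'
from h import *
st=read_state();print(st["ee_pos"],st["ft_force"],st["joint_pos"].round(0))
w=cam("wrist");save("wrist6",w["color"])
m,c=grey(w,(400,0,240,330),0,lo=(95,10,70)); print(cv2.boundingRect(c),block(w,c,.048))
z=.038+st["ee_pos"][2]-.0037
m,c=grey(w,(235,60,160,340),0,lo=(95,10,50)); print(cv2.boundingRect(c),block(w,c,z))
E
```

```text
[0.671076   0.09119782 0.09255807] [ 0.90762284  1.33573473 -2.95856158] [  -0.   43.  -17.   88.   15.   52. -107.]
(426, 187, 109, 143) (array([678.68878174, -13.51793671]), np.float32(6.329021), [np.float32(76.26756), np.float32(97.15156)])
(235, 196, 160, 204) (array([679.8192749 ,  91.18746948]), np.float32(5.7913933), [np.float32(72.49264), np.float32(92.77836)])
```

View pics/wrist6.png

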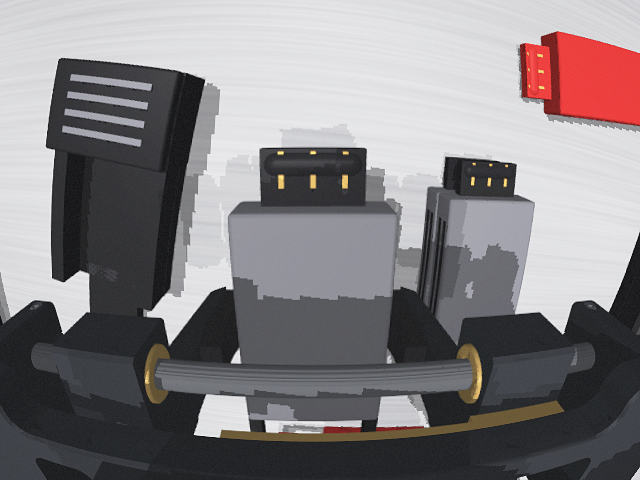

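The held pack (229–399) is level in the jaws. The pile is at (440–534, 190–330), partly behind the gripper. I'll fit edge lines to the visible +x and side edges of both.

```bash
python3 - <<'E'
from h import *
st=read_state();w=cam("wrist");hsv=cv2.cvtColor(w["color"],cv2.COLOR_RGB2HSV);m=cv2.inRange(hsv,(95,10,60),(135,90,220));cv2.imwrite("pics/m6.png",m)
def fit(uv,z):
    P=onplane(w,uv,z)[:,:2]*1000; vx,vy,x,y=cv2.fitLine(P.astype(np.float32),cv2.DIST_HUBER,0,.01,.01).ravel(); return np.array([x,y]),np.array([vx,vy]),P
def top(c0,c1,r0,r1): return [(c,r0+np.flatnonzero(m[r0:r1,c])[0]) for c in range(c0,c1) if m[r0:r1,c].any()]
def side(r0,r1,c0,c1,k): return [(c0+np.flatnonzero(m[r,c0:c1])[k],r) for r in range(r0,r1) if m[r,c0:c1].any()]
zh=.038+st["ee_pos"][2]-.0037
def show(n,T,S,z):
    for k,uv in [("end",T)]+S:
        x,d,P=fit(uv,z); a=np.degrees(np.arctan2(d[1],d[0])); print(n,k,x.round(1),"ang",(a+90)%180-90 if k!="end" else (a%180)-90,uv[0],uv[-1])
    return
def centre(T,S,z,sg):
    x,d,_=fit(T,z);y,e,_=fit(S,z); e=e if e[0]>0 else -e
    yaw=np.arctan2(e[1],e[0]); ex=np.array([np.cos(yaw),np.sin(yaw)]);ey=np.array([-ex[1],ex[0]])
    t=np.linalg.solve(np.c_[d,-e],y-x);c=x+t[0]*d
    return (c-50*ex-sg*31*ey).round(1),np.degrees(yaw).round(2)
T=top(452,525,185,215);S=side(215,300,500,545,-1);show("pile",T,[("right",S)],.048);print(centre(T,S,.048,-1))
T=top(240,390,195,225);L=side(225,290,200,300,0);Rr=side(225,288,340,410,-1)
show("held",T,[("left",L),("right",Rr)],zh);print(centre(T,L,zh,1),centre(T,Rr,zh,-1),st["ee_pos"])
E
```

```text
pile end [723.  -15.6] ang 6.1576233 (452, np.int64(190)) (524, np.int64(198))
pile right [685.9 -50.4] ang 6.021118 (np.int64(534), 215) (np.int64(518), 299)
(array([673.3, -20.5], dtype=float32), np.float32(6.02))
held end [721.9 101.3] ang 6.1284943 (240, np.int64(203)) (389, np.int64(205))
held left [697.3 125.6] ang 5.5697784 (np.int64(229), 225) (np.int64(233), 289)
held right [709.5  65.4] ang 5.6726837 (np.int64(397), 225) (np.int64(393), 287)
(array([672.3,  92. ], dtype=float32), np.float32(5.57)) (array([672.8,  92.9], dtype=float32), np.float32(5.67)) [0.67099902 0.09251282 0.09295511]
```

Emit:
apply_moves --rows "0 -2 23 0 0 0 -1;0 -4 46 0 0 0 -1;0 -7 70 -0.002 0 0 -1;0 -9 93 -0.004 0 0 -1;0 -10.5 112.4 -0.005 0 0 -1"

```text
clock: 14.75
ee_pos: [0.6725, -0.0223, 0.094]
tcp_rot: [-73.7, 90.0, -157.7]
ft_force: [-0.3, -1.1, -2.1]
finger_gap: 0.702
```

Emit:
apply_moves --rows "10 0 0 0 0 0 -1;20 0 0 0 0 0 -1;30 0 0 0 0 0 -1;30 0 0 0 0 0 -1;30 0 0 0 0 0 -1"

```text
clock: 15.17
ee_pos: [0.6721, -0.0198, 0.063]
tcp_rot: [-118.7, 89.9, 157.4]
ft_force: [0.2, 1.1, -3.6]
finger_gap: 0.702
```

```bash
python3 - <<'E'
from h import *
st=read_state();print(st["ee_pos"],st["ft_force"]);print(goal([.6718,-.0204,.0377],6.0))
w=cam("wrist");st=read_state();print(st["ee_pos"]);hsv=cv2.cvtColor(w["color"],cv2.COLOR_RGB2HSV)
save("wrist7",w["color"])
E
```

```text
[ 0.67207619 -0.01984069  0.0629965 ] [ 0.16735124  1.14055608 -3.55507742]
(array([25.29651987, -0.27677246,  0.55814718]), array([ 0.00176791, -0.00123766,  0.00226643]))
[ 0.67279407 -0.02022412  0.06379084]
```

View pics/wrist7.png

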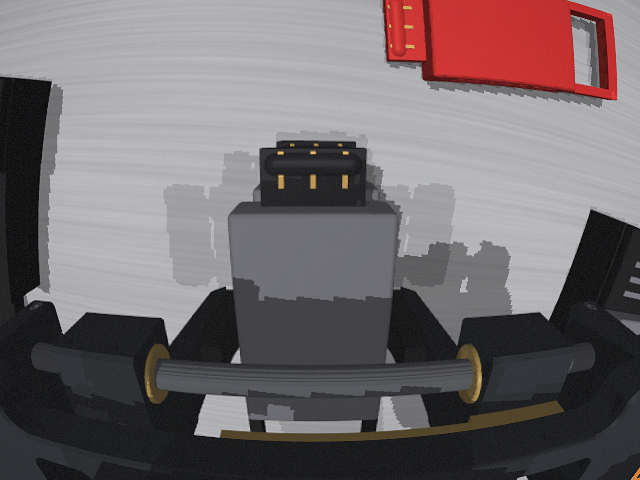

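The pile's tongue tip peeks out above the held one: row 143, columns 276–356, against 260–367. That is centred about 3 px to the right, so I'll quantify it.

```bash
python3 - <<'E'
from h import *
st=read_state();w=cam("wrist");g=cv2.cvtColor(w["color"],cv2.COLOR_RGB2GRAY).astype(int);print(st["ee_pos"])
def span(r,c0,c1):
    k=np.flatnonzero(g[r,c0:c1]<75)+c0; return k[0],k[-1]
u=st["ee_pos"][2]+.0103
yw=np.radians(6.0);ex=np.array([np.cos(yw),np.sin(yw)]);ey=np.array([-ex[1],ex[0]])
def rel(p,z): return np.array([[(q[:2]-st["ee_pos"][:2])@ex*1000,(q[:2]-st["ee_pos"][:2])@ey*1000] for q in onplane(w,p,z)]).round(1)
for n,rows,z in [("pile",range(143,148),.038),("held",range(152,170,4),u+.014)]:
    for r in rows:
        a,b=span(r,240,400); q=rel([(a,r),(b+1,r)],z); print(n,r,a,b,q[:,1],"mid",q[:,1].mean().round(2),"x",q[:,0])
print([ (r,int(g[r,316])) for r in range(134,156)])
E
```

```text
[ 0.67279407 -0.02022412  0.06379084]
pile 143 277 353 [ 17.8 -20.8] mid -1.5 x [70.4 70.5]
pile 144 276 354 [ 18.3 -21.4] mid -1.55 x [69.9 70. ]
pile 145 276 354 [ 18.3 -21.4] mid -1.55 x [69.4 69.5]
pile 146 276 354 [ 18.3 -21.4] mid -1.55 x [68.9 69. ]
pile 147 276 354 [ 18.3 -21.4] mid -1.55 x [68.4 68.5]
held 152 260 366 [ 19.3 -20.3] mid -0.5 x [69.8 69.8]
held 156 260 365 [ 19.3 -20. ] mid -0.35 x [68.3 68.3]
held 160 260 365 [ 19.4 -20. ] mid -0.3 x [66.8 66.8]
held 164 260 365 [ 19.4 -20. ] mid -0.3 x [65.3 65.3]
held 168 260 365 [ 19.4 -20.1] mid -0.35 x [63.8 63.8]
[(134, 156), (135, 156), (136, 157), (137, 159), (138, 165), (139, 160), (140, 163), (141, 138), (142, 70), (143, 32), (144, 63), (145, 122), (146, 128), (147, 80), (148, 31), (149, 55), (150, 50), (151, 50), (152, 65), (153, 53), (154, 29), (155, 35)]
```

Emit:
apply_moves --rows "5 -0.4 1.1 0 0 0 -1;10 -0.4 1.1 0 0 0 -1;15 -0.4 1.1 0 0 0 -1;19 -0.4 1.1 0 0 0 -1;21 -0.4 1.1 0 0 0 -1"

```text
clock: 15.68
ee_pos: [0.6722, -0.0233, 0.0422]
tcp_rot: [-95.3, 89.9, -179.4]
ft_force: [0.9, 0.4, -3.1]
finger_gap: 0.702
```

Emit:
apply_moves --rows "0 0 0 0 0 0 -1;0.7 0 0 0 0 0 -1;1.4 0 0 0 0 0 -1;2 0 0 0 0 0 -1;2 0 0 0 0 0 -1"

```text
clock: 16.1
ee_pos: [0.6728, -0.0232, 0.0412]
tcp_rot: [80.7, 90.0, -3.3]
ft_force: [-0.2, -0.0, -2.8]
finger_gap: 0.703
```

Emit:
apply_moves --rows "0 0 0 0 0 0 -1;0 0 0 0 0 0 -1;0 0 0 0 0 0 -1;0 0 0 0 0 0 -1;0 0 0 0 0 0 -1"

```text
clock: 16.52
ee_pos: [0.6728, -0.0232, 0.0412]
tcp_rot: [27.8, 90.0, -56.3]
ft_force: [-0.1, -0.5, -3.0]
finger_gap: 0.699
```

```bash
python3 - <<'E'
from h import *
st=read_state();w=cam("wrist");g=cv2.cvtColor(w["color"],cv2.COLOR_RGB2GRAY).astype(int);print(st["ee_pos"],goal([.6724,-.0213,.04],6.0))
for r in range(138,160,2):
    k=np.flatnonzero(g[r,240:400]<75)+240; print(r,(k[0],k[-1],len(k)) if len(k) else None)
save("wrist8",w["color"][120:220,220:420])
E
```

```text
[ 0.67279494 -0.02323347  0.04123215] (array([ 1.21735587, -0.19342621, -1.97667476]), array([-8.70134700e-04,  1.73539134e-05, -2.04489226e-05]))
138 None
140 None
142 None
144 (np.int64(270), np.int64(348), 73)
146 (np.int64(264), np.int64(352), 89)
148 (np.int64(262), np.int64(364), 103)
150 (np.int64(260), np.int64(366), 103)
152 (np.int64(260), np.int64(366), 88)
154 (np.int64(260), np.int64(365), 96)
156 (np.int64(260), np.int64(365), 106)
158 (np.int64(260), np.int64(365), 106)
```

The last shift overshot to y = -23.2 mm, and the tongue offset agrees. I'll shift back 1.9 mm.

Emit:
apply_moves --rows "0 0 -1 0 0 0 -1;0 0 -1.9 0 0 0 -1;0 0 -1.9 0 0 0 -1;0 0 -1.9 0 0 0 -1;0 0 -1.9 0 0 0 -1"

```text
clock: 16.98
ee_pos: [0.6726, -0.0213, 0.0412]
tcp_rot: [-6.3, 90.0, -90.4]
ft_force: [-0.6, -0.3, -2.8]
finger_gap: 0.701
```

```bash
python3 - <<'E'
from h import *
st=read_state();w=cam("wrist");g=cv2.cvtColor(w["color"],cv2.COLOR_RGB2GRAY).astype(int);print(st["ee_pos"],goal([.6724,-.0213,.04],6.0))
for r in range(143,150):
    k=np.flatnonzero(g[r,240:400]<75)+240; print(r,(k[0],k[-1],len(k)) if len(k) else None)
save("wrist9",cv2.resize(w["color"][120:220,220:420],(800,400),interpolation=cv2.INTER_CUBIC))
E
```

```text
[ 0.67259948 -0.02133663  0.04118776] (array([ 1.1801489 , -0.17261413, -0.05324424]), array([-8.13998124e-04,  3.33542305e-05,  4.67053295e-05]))
143 None
144 (np.int64(273), np.int64(349), 77)
145 (np.int64(269), np.int64(356), 88)
146 (np.int64(268), np.int64(356), 89)
147 (np.int64(267), np.int64(356), 90)
148 (np.int64(262), np.int64(364), 103)
149 (np.int64(260), np.int64(365), 106)
```

View pics/wrist9.png

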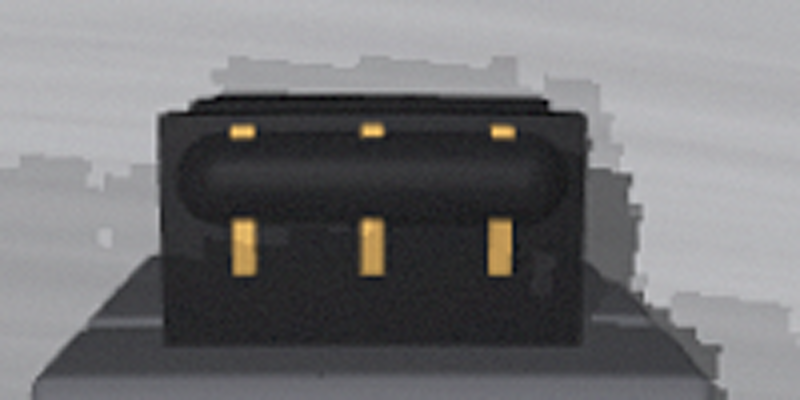

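The pile's tongue (268–356) is now centred within 0.5 mm of the held one (260–365). I'll lower it gently.

Emit:
apply_moves --rows "0.7 0 0 0 0 0 -1;1.4 0 0 0 0 0 -1;2 0 0 0 0 0 -1;2.5 0 0 0 0 0 -1;2.5 0 0 0 0 0 -1"

```text
clock: 17.45
ee_pos: [0.6725, -0.0213, 0.0385]
tcp_rot: [-95.8, 90.0, -179.8]
ft_force: [0.7, 0.2, -3.7]
finger_gap: 0.702
```

```bash
python3 - <<'E'
from h import *
st=read_state();w=cam("wrist");g=cv2.cvtColor(w["color"],cv2.COLOR_RGB2GRAY).astype(int);e=st["ee_pos"]
yw=np.radians(6.0);ex=np.array([np.cos(yw),np.sin(yw),0])
for n,z in(("pile",.038),("held",e[2]+.0243)): print(n,[(x,proj(w,[*(e+ex*x/1000)[:2],z])[0].round(1)) for x in(71,72)])
print(e,[(r,int(g[r,300]),int(g[r,330])) for r in range(138,156)])
E
```

```text
pile [(71, array([312. , 144.4])), (72, array([312. , 142.1]))]
held [(71, array([311.8, 148.2])), (72, array([311.8, 145.5]))]
[ 0.67248022 -0.02132386  0.03851738] [(138, 160, 157), (139, 159, 158), (140, 158, 163), (141, 162, 163), (142, 168, 165), (143, 104, 124), (144, 22, 62), (145, 39, 36), (146, 44, 35), (147, 30, 32), (148, 37, 39), (149, 61, 51), (150, 54, 54), (151, 54, 53), (152, 46, 45), (153, 39, 34), (154, 34, 32), (155, 44, 42)]
```

Emit:
apply_moves --rows "0.4 0.3 0 0 0 0 -1;0.8 0.3 0 0 0 0 -1;0.8 0.3 0 0 0 0 -1"

```text
clock: 17.75
ee_pos: [0.6729, -0.0213, 0.0378]
tcp_rot: [-90.1, 90.0, -174.2]
ft_force: [-0.4, -0.4, -2.6]
finger_gap: 0.701
```

Emit:
apply_moves --rows "0.3 0 0 0 0 0 -1;0.5 0 0 0 0 0 -1;0.5 0 0 0 0 0 -1"

```text
clock: 18.0
ee_pos: [0.6729, -0.0213, 0.0377]
tcp_rot: [-29.8, 90.0, -113.8]
ft_force: [-1.2, -0.3, 0.9]
finger_gap: 0.704
```

Contact: the pile now carries the pack's weight. I'll open gradually.

Emit:
apply_moves --rows "0 0 0 0 0 0 0.42;0 0 0 0 0 0 0.45;0 0 0 0 0 0 0.5;0 0 0 0 0 0 0.6;0 0 0 0 0 0 0.7"

```text
clock: 18.42
ee_pos: [0.673, -0.0213, 0.0375]
tcp_rot: [84.2, 90.0, 0.1]
ft_force: [-0.1, -0.7, 0.4]
finger_gap: 0.842
```

Emit:
apply_moves --rows "0 0 0 0 0 0 0.85;0 0 0 0 0 0 0.85;0 0 0 0 0 0 0.85;0 0 0 0 0 0 0.85"

```text
clock: 18.75
ee_pos: [0.6729, -0.0214, 0.0374]
tcp_rot: [-38.9, 90.0, -123.0]
ft_force: [0.6, 0.8, 0.2]
finger_gap: 0.924
```

Emit:
apply_moves --rows "-5 0 0 0 0 0 0.85;-15 0 0 0 0 0 0.85;-35 0 0 0 0 0 0.85;-65 0 0 0 0 0 0.85;-100 0 0 0 0 0 0.85"

```text
clock: 19.17
ee_pos: [0.6717, -0.0213, 0.1379]
tcp_rot: [-96.0, 89.8, 180.0]
ft_force: [0.3, 0.2, 1.0]
finger_gap: 0.923
```

Emit:
apply_moves --rows "-10 -30 0 0 0 0 0.85;-20 -60 0 0 0 0 0.85;-30 -90 0 0 0 0 0.85;-40 -120 0 0 0 0 0.85;-50 -150 0 0 0 0 0.85"

```text
clock: 19.58
ee_pos: [0.5225, -0.037, 0.1888]
tcp_rot: [63.4, 89.9, -20.7]
ft_force: [0.2, -0.7, 0.6]
finger_gap: 0.925
```

Emit:
apply_moves --rows "0 0 0 0 0 0 0.85;0 0 0 0 0 0 0.85;0 0 0 0 0 0 0.85"

```text
clock: 19.83
ee_pos: [0.5248, -0.0368, 0.1883]
tcp_rot: [81.2, 89.9, -2.9]
ft_force: [0.9, -0.5, -0.4]
finger_gap: 0.927
```

```bash
python3 - <<'E'
from h import *
st=read_state();print(st["ee_pos"],st["ft_force"])
w=cam("wrist");m,c=grey(w,(100,0,540,260),0,lo=(95,10,70));b=cv2.boundingRect(c);print(b,block(w,c,.072))
f=lambda i,x,y,k,W,H:cv2.resize(i[max(y,0):max(y,0)+k*3//4,max(x,0):max(x,0)+k],(W,H),interpolation=cv2.INTER_CUBIC)
s=cam("scene");t=cam("top")
cv2.imwrite("pics/fin.png",np.hstack([f(w["color"],b[0]-60,b[1]-40,220,400,300),f(s["color"],265,200,120,400,300)])[:,:,::-1])
x,y,k=185,165,0
m,c=grey(t,(360,190,60,90),0);print("thick",block(t,c,.060))
E
```

```text
[ 0.5248339  -0.03681787  0.18828738] [ 0.85332112 -0.46904878 -0.35317608]
(271, 0, 84, 101) (array([661.73321533, -22.52108002]), np.float32(5.84067), [np.float32(61.48615), np.float32(79.24917)])
thick (array([ 610.95697021, -257.51608276]), np.float32(-5.791177), [np.float32(60.954773), np.float32(98.375496)])
```

View pics/fin.png

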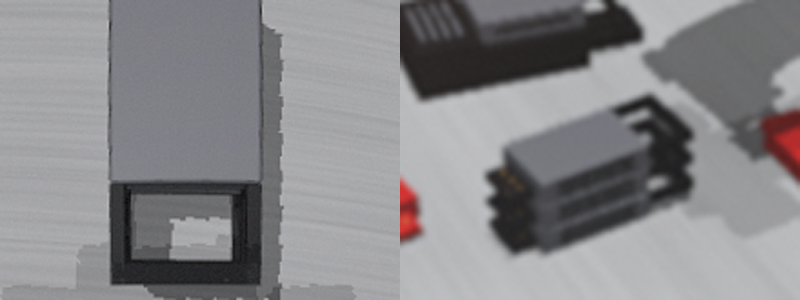

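The three packs are stacked squarely, their loops in line and tongues together. The thick pack is still in its charger and the arm is clear.

```bash
python3 -c "
from bench import *
print(read_state()['clock']);print(hand_in())"
```

```text
19.9833
the job is handed in; nothing more can be done
None
```

I pulled the slim pack out of its charger by the loop, gripped it across its width and set it down gently on the pile of two. The job was handed in at about 20 s with the arm clear; no verdict was reported.

**Last checks:**
- **Stack:** the final pictures show three packs squarely stacked with their loops and tongues in line. The top pack's yaw was 5.8°, against about 6.0° for the pile.
- **Alignment:** just before contact, the offset to the pack below was about 0.3 mm sideways and 0.4 mm lengthwise. The wrist force went only from about -3 to +0.9 N at touchdown.
- **Thick pack:** it is still plugged in.
- **Bystanders:** I did not measure the blender, jar or frame again at the end, but the arm never went near them.

**What failed or disagreed:**
- **First hook missed:** the fingers passed over the loop without contact. The fingertips are 13.5 mm behind the reported TCP, not 22 mm ahead of it as `tip_extent` says. Two camera views showed this, and I confirmed it with a 20 N touch on the bare table.
- **Sideways overshoot:** one correction above the pile went about 2 mm too far and was put back before lowering.
- **Cut-off final view:** the last wrist view showed only about 79 mm of the pack's length, so its final lengthwise position was judged by eye.

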